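Let the orange coffee pod out of the two-lane dispenser

ROBOT

A 6-joint arm with a two-finger parallel gripper is mounted at the origin on the work surface. World frame = base frame: x ahead of the robot, y to its left, z up, the work surface at z = 0. Lengths are in m, angles in degrees, forces in N, time in s.
With the tool pointing down it reaches from about 0.375 to 0.9 m from the base axis. Payload 3.1 kg.
Tool frame: the origin (TCP) lies midway between the tips of the shut fingers; the grasp point (between the pads) lies bot.hold_point_z behind it (bot.hold_point_z is the distance from the TCP to the grasp point, in m); z points along the fingers, y is the direction in which the jaws open and shut (so a half turn about z gives the same grasp; the last joint's range is limited). The gripper opens to 87 mm and grips with 3 to 60 N. Pads are 19 mm wide; open, the fingers measure 117 mm over their backs; the gripper's body (75 mm by 190 mm) begins 51 mm behind the grasp point.
Start: joints at [61.163, 30.224, 82.088, -0, 67.689, -10.227], TCP at [0.199, 0.592, 0.223] pointing down, gripper open.
Joint ranges: [-176.69, 176.69], [-43.24, 126.21], [12.49, 139.97], [-82, 262], [0, 151.66], [-163.58, 163.58]. Speed limits (degrees/s): [159.86, 159.86, 180, 180, 180, 180].

INTERFACE

Orientations are given as a 3x3 rotation matrix whose columns are the frame's x, y, z axes.
In Python, from rig import bot, vision, hand_in gives the robot as it stands. The module is installed in compiled form; this text tells all that it offers.
- The arm moves only by the shell command python3 -m handwheel 'ROWS'. ROWS is JSON, a list of rows, each an object of numbers: "hand": the gripper's target within -1 to 1 (fully open at 1, half-way at 0, shut at -1); "dx", "dy", "dz": the shift along the world's x, y, z in cm; "wx", "wy", "wz": the turn, a rotation vector about the world's x, y, z in rad. In form: [{"hand": .., "dx": .., "dy": .., "dz": .., "wx": .., "wy": .., "wz": ..}, ...]. A call has 1 to 10 rows; each row shifts and turns the commanded pose from where the row before left it; what a row does not reach is not made up. A row lasts 1/10 s, in which the tool goes at most 50 mm and 8.59 degrees, less where a joint would pass 70% of its speed; a pose out of reach is approached as far as the arm can. A call with a gripper value outside its range is refused whole. The fingers move at their own pace and stop on an object; the grip force is fixed at half the most. Time passes only in rows, so rows that do not move let the fingers close. It gives the time, the measured TCP pose, the force and the opening at its end, in the units of the state.
- bot.read_state(): the state, without advancing time (a new reading comes with each control period).
- vision.capture(name): name is "scene" or "side" or "wrist"; returns (picture, depth): 420x560x3 uint8, red, green, blue; 420x560 float32, m along the optical axis (not along the pixel's ray), 0 where there is no reading.
- vision.get_calibration(name): a dict with "fx", "fy", "cx", "cy" (pixels), "rvec" (rotation vector, rad) and "tvec" (3), from world to camera coordinates, as OpenCV has them. Camera axes: x right, y down, z forward; pixel columns grow to the right and rows downward; lengths in m; the calibration is good to about 2 mm. A picture is of the moment at which its call begins: read the wrist's pose just before it. get_calibration takes no time and is no camera call; for the wrist camera it gives the pose at the moment of the call.
- hand_in(): hands the job in, once; it reports no verdict.
The state is a dict: "time_s": time; "joint_positions": joint angles; "qvel": joint speeds; "tau": joint torques, N m; "position": TCP position; "tcp_rot": TCP orientation; "force": force on the tool from outside, world axes, zero at the start; "moment": the same for the moment, N m; "opening": opening from 0.0 (shut) to 1.0 (fully open).
Only numpy, scipy, OpenCV 4.12 (cv2) and the standard library are available. Lean on these libraries where they do the work, as an engineer would, in place of code of your own. Each camera call takes 0.05 s, during which the arm holds its last target.

TASK

Press the white pad of the rocking lever over the orange pod's lane all the way down with the fingertips and keep it down until the orange pod has rolled under the lifted gate to the front end of its lane, then let go so that the gate drops shut again and take the hand away. Do not touch or lift the pods, leave the other lever and the green pod as they are, and do not disturb the cups, the cezve or the canister.

Things in the scene. Friction and masses are not known exactly. Their poses are not given: they have to be found in the camera images.
- dispenser: Bamboo pod dispenser, fixed, about 270 x 160 mm. Origin on the counter below the middle of its width; +x along the lanes, downhill, away from the pads; +y left. Two lanes at y = +45 and -45 mm; over each a lever rocks on an axle at x = -25, z = 100 mm, held by three posts (22 x 8 mm, 112 mm tall, y = -73, 0, 73 mm), with a white pad at x = -110 and a hanging gate, 12 mm wide, at x = +60 mm.
- lane_left_end (a point): Middle of the floor (white, here with a grey rubber lining) at the front end of the left lane, x = 154, y = +45, z = 28 mm of the dispenser. Lanes: 36 mm wide, side walls 16 mm, from x = -73 to the front lip at x = 170 mm, sloping down 8 degrees towards +x, floor 50 mm high at x = 0. A released pod rolls here within about 1 s and stays against the lip.
- lane_right_end (a point): The same point of the right lane, x = 154, y = -45, z = 28 mm of the dispenser.
- pad_left (a point): Centre of the top face of the left lever's white pad (40 mm along the lane x 38 mm wide, 10 mm thick), at x = -110, y = +45, z = 106 mm of the dispenser at rest; it goes down up to 30 mm when pressed. Nothing stands above it, and below it there is open space.
- pad_right (a point): The same point of the right lever's pad, at x = -110, y = -45, z = 106 mm of the dispenser at rest.
- lever_left (a joint): Angle of the left lever, rad: 0 at rest (gate shut), growing as its pad is pressed down; stop at 0.36. The pod passes from about 0.25 on. A spring returns it to 0; pressing takes about 2 N at the pad at first and 5 N at the stop. The pad is 85 mm from the axle.
- lever_right (a joint): Angle of the right lever, in the same way.
- orange_pod_center (a point): Centre of the orange pod, a hard ball 32 mm in diameter, 15 to 31 g. At the start it waits behind a gate, in either lane (about x = 42 mm of the dispenser, y = +45 or -45 mm).
- green_pod_center (a point): Centre of the green pod, the same size, behind the gate of the other lane.
- cup_a: Cobalt blue cup without a handle, 72 mm across, 62 mm tall, loose. Origin at the centre of its underside.
- cup_b: Second cobalt blue cup, the same.
- canister: Closed white plastic canister with a grey lid, 88 mm across, 108 mm tall, loose. Origin at the centre of its underside.
- cezve: Stainless cezve, pot 88 mm across and 74 mm tall, its handle reaching 155 mm along its own +y and up to 97 mm high, loose. Origin at the centre of its underside.

How it is judged:
By the outcome, as a careful person would: the job done as asked, in the order asked, and still so for the second after the job is handed in, with the robot touching nothing.
It also fails if it takes over 32 s, if anything falls off the work surface, if the arm or the gripper's body presses on something with over 40 N, if the wrist force passes 120 N, or if a joint passes its speed limit or range.

## Working session

There is one attempt and no reset: what is moved stays moved. The work goes in short steps, Python scripts to look and compute and a shell command to move; the robot and the scene stay as the last step left them, time stands still between calls to the robot, and variables do not carry over. Pictures are saved under pics/ and viewed, and the job is handed in when it is done.

```bash
mkdir -p pics
python3 - <<'E'
from rig import bot, vision
import cv2,numpy as np
s=bot.read_state();print(s['time_s'],s['position'],s['tcp_rot'],s['opening'],bot.hold_point_z)
for n in ['scene','side']:
    p,d=vision.capture(n);cv2.imwrite(f'pics/{n}0.png',p[:,:,::-1]);np.savez(f'{n}0.npz',p=p,d=d)
    c=vision.get_calibration(n);print(n,c)
E
```

```text
0.0 [0.19906913 0.59168648 0.2215861 ] [[-9.47699042e-01  3.19163625e-01 -1.05136275e-03]
 [ 3.19165103e-01  9.47697300e-01 -1.86116537e-03]
 [ 4.02357352e-04 -2.09938294e-03 -9.99997715e-01]] 1.0000176819642896 0.0187
scene {'fx': 447.4986480493999, 'fy': 447.4986480493999, 'cx': 277.853887805745, 'cy': 203.23523031388498, 'rvec': array([ 1.81912416,  1.2793038 , -0.7023275 ]), 'tvec': array([-0.19460612, -0.2203773 ,  1.50677915])}
side {'fx': 449.2560115612626, 'fy': 449.2560115612626, 'cx': 279.3218001120486, 'cy': 210.4417435480366, 'rvec': array([ 0.35410658, -2.6116753 ,  1.41268338]), 'tvec': array([0.58371112, 0.15099343, 1.06347057])}
```

View pics/scene0.png

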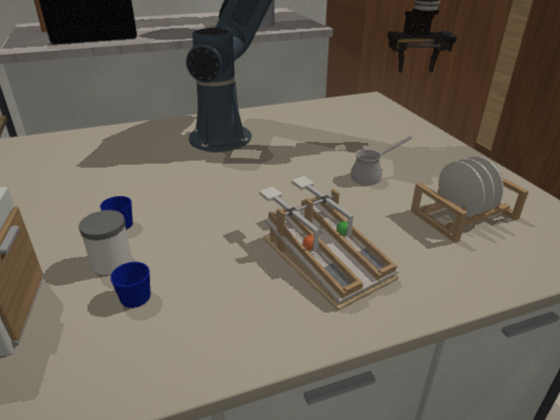

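View pics/side0.png

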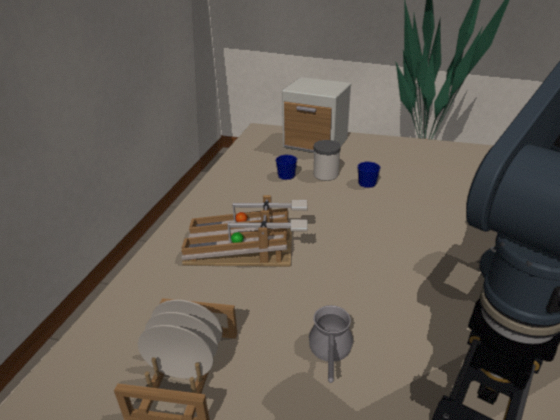

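The scene picture shows the orange pod at (309,242), with its lever's pad at (272,194). The green pod is at (343,228), with its pad at (303,183). Next I'll turn these into positions.

```bash
cat > h.py <<'E'
import numpy as np,cv2
from rig import bot,vision
def cloud(n,d,c=None):
    c=c or vision.get_calibration(n);R=cv2.Rodrigues(c['rvec'])[0]
    v,u=np.mgrid[:d.shape[0],:d.shape[1]]
    P=np.stack([(u-c['cx'])/c['fx']*d,(v-c['cy'])/c['fy']*d,d],-1)
    return (P-c['tvec'])@R
def proj(n,X):
    c=vision.get_calibration(n)
    return cv2.projectPoints(np.float64(X).reshape(-1,3),c['rvec'],c['tvec'],np.array([[c['fx'],0,c['cx']],[0,c['fy'],c['cy']],[0,0,1]]),None)[0][:,0]
E
python3 - <<'E'
from h import *
from scipy import ndimage as ni
for n in ['scene','side']:
    z=np.load(f'{n}0.npz');p=z['p'].astype(int);d=z['d'];W=cloud(n,d)
    r,g,b=p[...,0],p[...,1],p[...,2]
    box=(W[...,0]>.3)&(W[...,0]<1.0)&(abs(W[...,1])<.4)&(d>0)
    pad=box&(abs(W[...,2]-.106)<.008)&(p.min(-1)>120)&(r-b<25)
    for nm,m in [('orange',box&(r>1.6*g)&(r>100)),('green',box&(g>1.4*r)&(g>60)),('pad',pad)]:
        L,k=ni.label(m)
        for i in range(1,k+1):
            q=L==i
            if q.sum()<12: continue
            v,u=np.nonzero(q);print(n,nm,q.sum(),u.mean().round(1),v.mean().round(1),np.median(W[q],0).round(4),W[q].mean(0).round(4))
E
python3 - <<'E'
import cv2
a=cv2.imread('pics/scene0.png')[160:310,230:410];b=cv2.imread('pics/side0.png')[180:280,170:330]
cv2.imwrite('pics/c1.png',cv2.resize(a,None,fx=4,fy=4,interpolation=2)[:600,:720]);cv2.imwrite('pics/c2.png',cv2.resize(b,None,fx=5,fy=5,interpolation=2))
E
```

```text
scene orange 110 308.2 241.4 [0.7106 0.0174 0.069 ] [0.7099 0.0173 0.0678]
scene green 109 342.1 227.3 [0.69   0.1042 0.0684] [0.6889 0.1047 0.0678]
scene pad 181 305.3 183.3 [0.5426 0.0793 0.1044] [0.5468 0.0777 0.1044]
scene pad 203 272.9 194.5 [ 0.565  -0.0071  0.1043] [ 0.5682 -0.0095  0.1043]
scene pad 73 339.3 207.4 [0.6658 0.1072 0.104 ] [0.6653 0.1065 0.1039]
scene pad 12 316.8 201.3 [0.6233 0.073  0.1012] [0.6235 0.0732 0.1012]
scene pad 13 299.9 207.5 [0.6344 0.0287 0.101 ] [0.6337 0.0292 0.1012]
scene pad 87 305.2 220.5 [0.6862 0.0198 0.1035] [0.6854 0.0194 0.1035]
side orange 93 240.6 216.9 [0.7008 0.034  0.0691] [0.7016 0.033  0.0684]
side green 104 236.6 237.2 [0.6799 0.12   0.0695] [0.68   0.1199 0.0689]
side pad 201 293.2 204.1 [ 0.5639 -0.0021  0.1055] [ 0.5697 -0.0044  0.1054]
side pad 81 248.1 203.9 [0.6838 0.0218 0.1043] [0.6828 0.0215 0.1043]
side pad 234 292.4 224.4 [0.5428 0.0865 0.1055] [0.5488 0.0839 0.1053]
side pad 90 243.4 223.9 [0.6622 0.1104 0.1044] [0.6636 0.1099 0.1044]
```

View pics/c1.png

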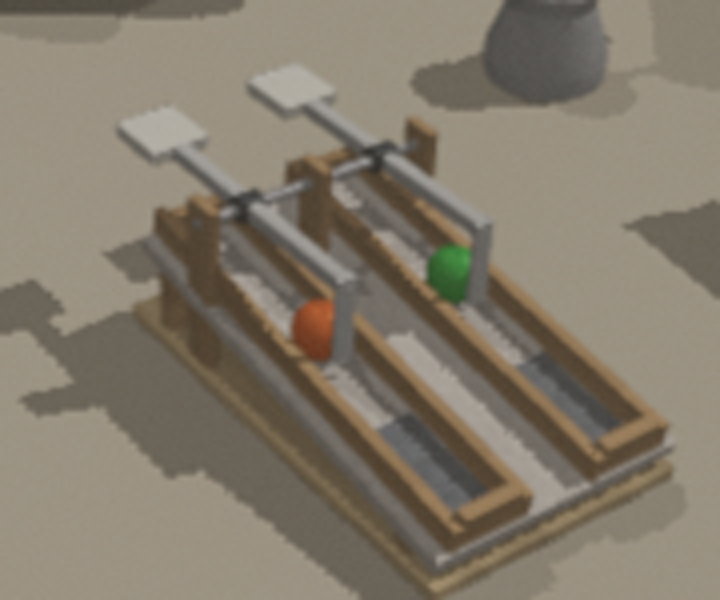

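View pics/c2.png

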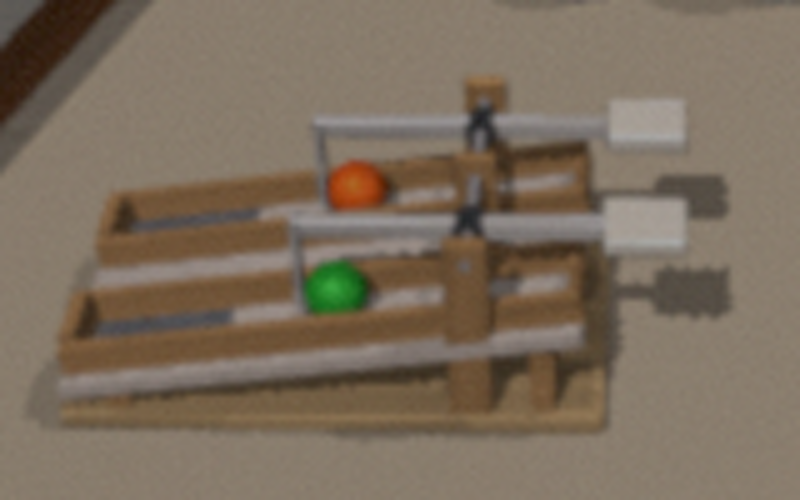

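Run:
```python
from h import *
from scipy import ndimage as ni
th=np.radians(13.7);R=np.array([[np.cos(th),-np.sin(th)],[np.sin(th),np.cos(th)]])
O0=np.array([.558,-.010])-R@[-.11,-.045];print(O0)
for n in ['scene','side']:
    z=np.load(f'{n}0.npz');p=z['p'].astype(int);d=z['d'];W=cloud(n,d)
    L=(W[...,:2]-O0)@R
    for y0 in(.045,-.045):
        m=(abs(L[...,1]-y0)<.04)&(abs(L[...,0]+.11)<.045)&(abs(W[...,2]-.106)<.006)&(d>0)
        q=L[m]; far=q[abs(q[:,1]-np.median(q[:,1]))>.008]
        print(n,y0,len(q),'xy pct',np.percentile(far,[2,50,98],0).round(4).tolist(),'all y',np.percentile(q[:,1],[1,50,99]).round(4))
        A=np.c_[W[m][:,:2]]; r=cv2.minAreaRect((far*1e4).astype(np.float32));print(r)
```

```text
[0.65421269 0.05977191]
scene 0.045 200 xy pct [[-0.1326, 0.023], [-0.1101, 0.0322], [-0.091, 0.0608]] all y [0.023  0.0405 0.0609]
((-1120.5830078125, 424.45281982421875), (437.3641662597656, 399.5498352050781), 0.4597715139389038)
scene -0.045 222 xy pct [[-0.1301, -0.0673], [-0.109, -0.0582], [-0.0915, -0.0292]] all y [-0.0673 -0.0497 -0.0292]
((-1115.7587890625, -483.64996337890625), (409.8561096191406, 394.1303405761719), 0.680870771408081)
side 0.045 227 xy pct [[-0.1316, 0.026], [-0.1102, 0.0576], [-0.0931, 0.0656]] all y [0.026  0.049  0.0657]
((-1028.131103515625, 458.5438232421875), (413.4102783203125, 576.495849609375), 89.46586608886719)
side -0.045 188 xy pct [[-0.13, -0.0631], [-0.1122, -0.0317], [-0.094, -0.0236]] all y [-0.0631 -0.0412 -0.0236]
((-1042.77880859375, -429.7430419921875), (405.2894287109375, 513.9293212890625), 89.63519287109375)
```

Both cameras agree. The dispenser's yaw is about 13.7°, and the right pad (orange lane) is at about (0.557, -0.011). The clear route is at z ≈ 0.22, with the fingers closing on the way.

```bash
python3 -m handwheel '[{"hand":-1,"dx":1.75,"dy":-3,"wz":0.028},{"hand":-1,"dx":1.75,"dy":-3,"wz":0.028},{"hand":-1,"dx":1.75,"dy":-3,"wz":0.028},{"hand":-1,"dx":1.75,"dy":-3,"wz":0.028},{"hand":-1,"dx":1.75,"dy":-3,"wz":0.028},{"hand":-1,"dx":1.75,"dy":-3,"wz":0.028},{"hand":-1,"dx":1.75,"dy":-3,"wz":0.028},{"hand":-1,"dx":1.75,"dy":-3,"wz":0.028},{"hand":-1,"dx":1.75,"dy":-3,"wz":0.028},{"hand":-1,"dx":1.75,"dy":-3,"wz":0.028}]'
python3 -m handwheel '[{"hand":-1,"dx":1.75,"dy":-3,"wz":0.028},{"hand":-1,"dx":1.75,"dy":-3,"wz":0.028},{"hand":-1,"dx":1.75,"dy":-3,"wz":0.028},{"hand":-1,"dx":1.75,"dy":-3,"wz":0.028},{"hand":-1,"dx":1.75,"dy":-3,"wz":0.028},{"hand":-1,"dx":1.75,"dy":-3,"wz":0.028},{"hand":-1,"dx":1.75,"dy":-3,"wz":0.028},{"hand":-1,"dx":1.75,"dy":-3,"wz":0.028},{"hand":-1,"dx":1.75,"dy":-3,"wz":0.028},{"hand":-1}]'
python3 - <<'E'
from h import *
s=bot.read_state();p=s['position'];R=s['tcp_rot'];print(s['time_s'],p,R.round(3).tolist(),s['force'],s['opening'])
th=np.radians(13.7);e=np.array([np.cos(th),np.sin(th)])
t=np.array([.5565,-.011])-.006*e
print('target',t,'delta cm',(t-p[:2])*100,'dyaw',np.radians(103.7)-np.arctan2(R[1,1],R[0,1]))
E
```

```text
0.1 [0.1991198  0.59176508 0.22169828] [[-0.948, 0.319, -0.001], [0.319, 0.948, -0.002], [0.0, -0.002, -1.0]] [-0.78155201  0.22416072  0.13006453] 0.9985315372971155
target [ 0.55067071 -0.01242103] delta cm [ 35.15509037 -60.41861081] dyaw 0.563879722915501invalid input
invalid input
```

The rows probably need every key.

```bash
python3 -m handwheel '[{"hand":-1,"dx":1.75,"dy":-3,"dz":0,"wx":0,"wy":0,"wz":0.028},{"hand":-1,"dx":1.75,"dy":-3,"dz":0,"wx":0,"wy":0,"wz":0.028},{"hand":-1,"dx":1.75,"dy":-3,"dz":0,"wx":0,"wy":0,"wz":0.028},{"hand":-1,"dx":1.75,"dy":-3,"dz":0,"wx":0,"wy":0,"wz":0.028},{"hand":-1,"dx":1.75,"dy":-3,"dz":0,"wx":0,"wy":0,"wz":0.028},{"hand":-1,"dx":1.75,"dy":-3,"dz":0,"wx":0,"wy":0,"wz":0.028},{"hand":-1,"dx":1.75,"dy":-3,"dz":0,"wx":0,"wy":0,"wz":0.028},{"hand":-1,"dx":1.75,"dy":-3,"dz":0,"wx":0,"wy":0,"wz":0.028},{"hand":-1,"dx":1.75,"dy":-3,"dz":0,"wx":0,"wy":0,"wz":0.028},{"hand":-1,"dx":1.75,"dy":-3,"dz":0,"wx":0,"wy":0,"wz":0.028}]'
```

```text
time_s: 1.1
position: [0.3747, 0.291, 0.2223]
tcp_rot: [[-0.999, 0.043, -0.0], [0.043, 0.999, -0.0], [0.0, -0.0, -1.0]]
force: [0.0, 1.0, 0.2]
opening: 0.173
```

```bash
python3 -m handwheel '[{"hand":-1,"dx":1.75,"dy":-3,"dz":0,"wx":0,"wy":0,"wz":0.028},{"hand":-1,"dx":1.75,"dy":-3,"dz":0,"wx":0,"wy":0,"wz":0.028},{"hand":-1,"dx":1.75,"dy":-3,"dz":0,"wx":0,"wy":0,"wz":0.028},{"hand":-1,"dx":1.75,"dy":-3,"dz":0,"wx":0,"wy":0,"wz":0.028},{"hand":-1,"dx":1.75,"dy":-3,"dz":0,"wx":0,"wy":0,"wz":0.028},{"hand":-1,"dx":1.75,"dy":-3,"dz":0,"wx":0,"wy":0,"wz":0.028},{"hand":-1,"dx":1.75,"dy":-3,"dz":0,"wx":0,"wy":0,"wz":0.028},{"hand":-1,"dx":1.75,"dy":-3,"dz":0,"wx":0,"wy":0,"wz":0.028},{"hand":-1,"dx":1.75,"dy":-3,"dz":0,"wx":0,"wy":0,"wz":0.028},{"hand":-1,"dx":1.75,"dy":-3,"dz":0,"wx":0,"wy":0,"wz":0.028}]'
python3 -m handwheel '[{"hand":-1,"dx":0.15,"dy":-0.4,"dz":-2,"wx":0,"wy":0,"wz":0},{"hand":-1,"dx":0,"dy":0,"dz":-3,"wx":0,"wy":0,"wz":0},{"hand":-1,"dx":0,"dy":0,"dz":-2,"wx":0,"wy":0,"wz":0},{"hand":-1,"dx":0,"dy":0,"dz":0,"wx":0,"wy":0,"wz":0}]'
python3 - <<'E'
from h import *
s=bot.read_state();p=s['position'];R=s['tcp_rot'];print(s['time_s'],p,R.round(3).tolist(),s['force'],s['opening'])
t=np.array([.5507,-.0124])
print('delta cm',(t-p[:2])*100,'dyaw',np.radians(103.7)-np.arctan2(R[1,1],R[0,1]))
for n in ['scene','wrist']:
    q,d=vision.capture(n);cv2.imwrite(f'pics/{n}1.png',q[:,:,::-1])
    if n=='scene': cv2.imwrite('pics/c3.png',cv2.resize(q[110:290,200:400,::-1],None,fx=3,fy=3,interpolation=2))
E
```

```text
time_s: 2.1
position: [0.5496, -0.009, 0.2222]
tcp_rot: [[-0.972, -0.234, -0.001], [-0.234, 0.972, 0.0], [0.001, 0.001, -1.0]]
force: [-0.2, 0.5, 0.4]
opening: 0.004
time_s: 2.5
position: [0.5483, -0.0114, 0.1495]
tcp_rot: [[-0.973, -0.232, -0.007], [-0.233, 0.973, 0.002], [0.007, 0.003, -1.0]]
force: [-0.5, 0.4, 0.0]
opening: 0.002
2.5 [ 0.54828806 -0.01135746  0.14953378] [[-0.973, -0.232, -0.007], [-0.233, 0.973, 0.002], [0.007, 0.003, -1.0]] [-0.47709077  0.3827602   0.04892088] 0.0017996641990277854
delta cm [ 0.24119368 -0.10425397] dyaw 0.0044629530477431345
```

View pics/c3.png

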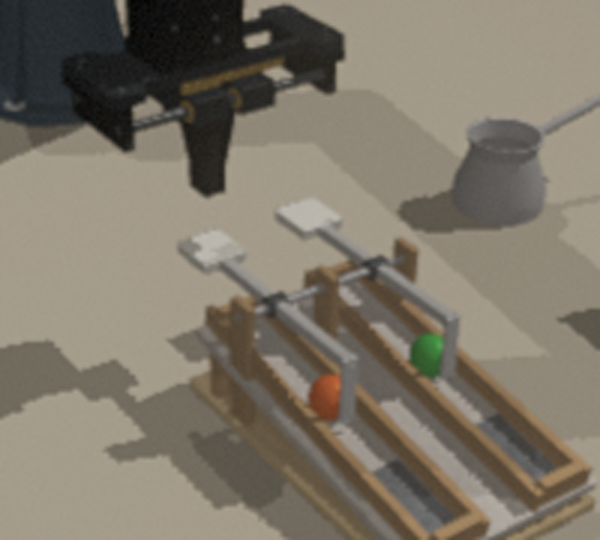

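View pics/wrist1.png

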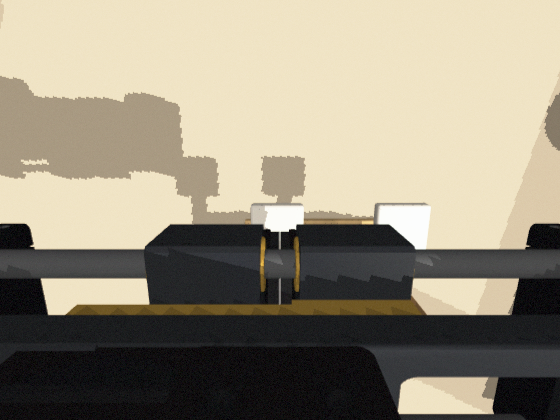

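The hand is centred sideways over the orange lane's pad: the pad spans columns 251–303 in the wrist view and the finger seam is at 280. Both pods are still behind their gates. Pressing down now.

```bash
python3 -m handwheel '[{"hand":-1,"dx":0.2,"dy":-0.05,"dz":-1.5,"wx":0,"wy":0,"wz":0},{"hand":-1,"dx":0,"dy":0,"dz":-1.5,"wx":0,"wy":0,"wz":0},{"hand":-1,"dx":0,"dy":0,"dz":-1.0,"wx":0,"wy":0,"wz":0},{"hand":-1,"dx":0,"dy":0,"dz":-0.7,"wx":0,"wy":0,"wz":0},{"hand":-1,"dx":0,"dy":0,"dz":-0.7,"wx":0,"wy":0,"wz":0},{"hand":-1,"dx":0,"dy":0,"dz":-0.7,"wx":0,"wy":0,"wz":0},{"hand":-1,"dx":0,"dy":0,"dz":-0.7,"wx":0,"wy":0,"wz":0},{"hand":-1,"dx":0,"dy":0,"dz":-0.5,"wx":0,"wy":0,"wz":0},{"hand":-1,"dx":0,"dy":0,"dz":0,"wx":0,"wy":0,"wz":0}]'
```

```text
time_s: 3.5
position: [0.5538, -0.0124, 0.0794]
tcp_rot: [[-0.972, -0.233, 0.002], [-0.233, 0.972, -0.0], [-0.001, -0.001, -1.0]]
force: [0.7, 0.6, 4.9]
opening: 0.01
```

```bash
python3 -m handwheel '[{"hand":-1,"dx":-0.1,"dy":0,"dz":-0.3,"wx":0,"wy":0,"wz":0},{"hand":-1,"dx":0,"dy":0,"dz":-0.1,"wx":0,"wy":0,"wz":0},{"hand":-1,"dx":0,"dy":0,"dz":0,"wx":0,"wy":0,"wz":0}]'
python3 -m handwheel '[{"hand":-1,"dx":0,"dy":0,"dz":-0.1,"wx":0,"wy":0,"wz":0},{"hand":-1,"dx":0,"dy":0,"dz":0,"wx":0,"wy":0,"wz":0}]'
python3 - <<'E'
from h import *
s=bot.read_state();print(s['time_s'],s['position'],s['force'])
o=[]
for n,(a,b,c,d) in {'scene':(150,310,230,410),'side':(170,280,160,340)}.items():
    q,_=vision.capture(n);o.append(cv2.resize(q[a:b,c:d,::-1],(540,300 if n=='side' else 300*0+300),interpolation=2))
cv2.imwrite('pics/d1.png',np.vstack(o))
E
```

```text
time_s: 3.8
position: [0.5531, -0.0126, 0.0766]
tcp_rot: [[-0.972, -0.233, 0.003], [-0.233, 0.972, -0.001], [-0.002, -0.001, -1.0]]
force: [-0.2, 0.8, 8.1]
opening: 0.003
time_s: 4.0
position: [0.5532, -0.0126, 0.0763]
tcp_rot: [[-0.972, -0.233, 0.003], [-0.233, 0.972, -0.001], [-0.003, -0.002, -1.0]]
force: [-0.2, 1.3, 12.0]
opening: 0.005
4.0 [ 0.55320866 -0.01257481  0.07625433] [-0.16961229  1.34469904 12.00503727]
```

View pics/d1.png

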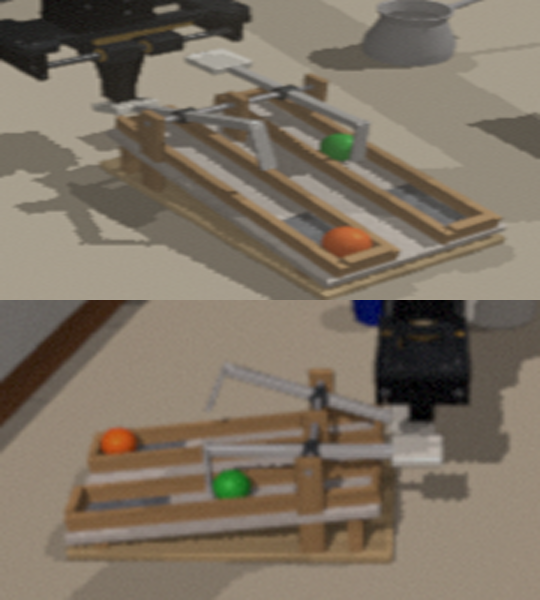

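The lever is on its stop: the force rose to 12 N with no further travel. The orange pod is at the front lip, and the green pod and its gate haven't moved. I'll hold briefly to let the pod settle, then lift straight up.

```bash
python3 -m handwheel '[{"hand":-1,"dx":0,"dy":0,"dz":0,"wx":0,"wy":0,"wz":0},{"hand":-1,"dx":0,"dy":0,"dz":0,"wx":0,"wy":0,"wz":0},{"hand":-1,"dx":0,"dy":0,"dz":0,"wx":0,"wy":0,"wz":0},{"hand":-1,"dx":0,"dy":0,"dz":0,"wx":0,"wy":0,"wz":0},{"hand":-1,"dx":0,"dy":0,"dz":0,"wx":0,"wy":0,"wz":0},{"hand":-1,"dx":0,"dy":0,"dz":0,"wx":0,"wy":0,"wz":0},{"hand":-1,"dx":0,"dy":0,"dz":0,"wx":0,"wy":0,"wz":0},{"hand":-1,"dx":0,"dy":0,"dz":0,"wx":0,"wy":0,"wz":0}]'
python3 - <<'E'
from h import *
s=bot.read_state();print(s['time_s'],s['position'],s['force'])
p,d=vision.capture('scene');W=cloud('scene',d);p=p.astype(int);r,g=p[...,0],p[...,1]
B=(d>0)&(W[...,0]>.4)&(W[...,0]<1)&(abs(W[...,1])<.3)
print('orange',np.median(W[B&(r>1.6*g)&(r>100)],0),'green',np.median(W[B&(g>1.4*r)&(g>60)],0))
E
```

```text
time_s: 4.9
position: [0.5532, -0.0126, 0.0763]
tcp_rot: [[-0.972, -0.233, 0.003], [-0.233, 0.972, -0.001], [-0.003, -0.002, -1.0]]
force: [-0.2, 0.8, 12.3]
opening: 0.008
4.9 [ 0.55320756 -0.01259209  0.0762795 ] [-0.22081491  0.81791256 12.26195559]
orange [0.82075865 0.04537106 0.05328591] green [0.68967463 0.10396897 0.06831208]
```

```bash
python3 -m handwheel '[{"hand":-1,"dx":0,"dy":0,"dz":0.6,"wx":0,"wy":0,"wz":0},{"hand":-1,"dx":0,"dy":0,"dz":0.7,"wx":0,"wy":0,"wz":0},{"hand":-1,"dx":0,"dy":0,"dz":0.7,"wx":0,"wy":0,"wz":0},{"hand":-1,"dx":0,"dy":0,"dz":0.7,"wx":0,"wy":0,"wz":0},{"hand":-1,"dx":0,"dy":0,"dz":0.7,"wx":0,"wy":0,"wz":0},{"hand":-1,"dx":0,"dy":0,"dz":1,"wx":0,"wy":0,"wz":0},{"hand":-1,"dx":0,"dy":0,"dz":2,"wx":0,"wy":0,"wz":0},{"hand":-1,"dx":0,"dy":0,"dz":3,"wx":0,"wy":0,"wz":0},{"hand":-1,"dx":-1,"dy":0,"dz":3,"wx":0,"wy":0,"wz":0},{"hand":-1,"dx":-1,"dy":0,"dz":2,"wx":0,"wy":0,"wz":0}]'
python3 -m handwheel '[{"hand":-1,"dx":-2,"dy":0,"dz":1,"wx":0,"wy":0,"wz":0},{"hand":-1,"dx":-2,"dy":0,"dz":0,"wx":0,"wy":0,"wz":0},{"hand":-1,"dx":-1,"dy":0,"dz":0,"wx":0,"wy":0,"wz":0},{"hand":-1,"dx":0,"dy":0,"dz":0,"wx":0,"wy":0,"wz":0},{"hand":-1,"dx":0,"dy":0,"dz":0,"wx":0,"wy":0,"wz":0},{"hand":-1,"dx":0,"dy":0,"dz":0,"wx":0,"wy":0,"wz":0},{"hand":-1,"dx":0,"dy":0,"dz":0,"wx":0,"wy":0,"wz":0},{"hand":-1,"dx":0,"dy":0,"dz":0,"wx":0,"wy":0,"wz":0}]'
python3 - <<'E'
from h import *
s=bot.read_state();print(s['time_s'],s['position'],s['force'],max(abs(s['qvel'])))
o=[]
for n,(a,b,c,e) in {'scene':(150,310,230,410),'side':(170,280,160,340)}.items():
    q,d=vision.capture(n);o.append(cv2.resize(q[a:b,c:e,::-1],(540,300),interpolation=2))
    W=cloud(n,d);W0=cloud(n,np.load(f'{n}0.npz')['d'])
    p=q.astype(int);r,g=p[...,0],p[...,1];B=(d>0)&(W[...,0]>.4)&(W[...,0]<1)&(abs(W[...,1])<.3)
    print('orange',np.median(W[B&(r>1.6*g)&(r>100)],0),'green',np.median(W[B&(g>1.4*r)&(g>60)],0))
    for nm,X in (('padR',(.5565,-.011,.106)),('padL',(.535,.077,.106))):
        u,v=np.rint(proj(n,X)[0]).astype(int);print(n,nm,W0[v,u],W[v,u])
cv2.imwrite('pics/e1.png',np.vstack(o))
q,_=vision.capture('scene');cv2.imwrite('pics/e2.png',q[:,:,::-1])
E
```

```text
time_s: 5.95
position: [0.5329, -0.012, 0.2209]
tcp_rot: [[-0.972, -0.233, 0.004], [-0.233, 0.972, -0.0], [-0.003, -0.001, -1.0]]
force: [0.1, -0.3, -0.2]
opening: 0.007
time_s: 6.75
position: [0.4824, -0.0122, 0.2283]
tcp_rot: [[-0.972, -0.233, -0.0], [-0.233, 0.972, 0.0], [0.0, 0.0, -1.0]]
force: [-0.6, -0.1, 0.2]
opening: 0.006
6.75 [ 0.48239694 -0.0122462   0.22827985] [-0.64374309 -0.12631058  0.19981128] 0.2092550496625257
orange [0.81999975 0.04594886 0.05286857] green [0.68997495 0.10405381 0.06797766]
scene padR [ 0.55663405 -0.01201203  0.10712398] [ 0.55448488 -0.01128864  0.10576757]
scene padL [0.53416397 0.07734182 0.10639724] [0.53060024 0.0788886  0.10420518]
orange [0.81007074 0.05994611 0.05288215] green [0.67993957 0.12081012 0.06963202]
side padR [ 0.55613164 -0.01111828  0.1066119 ] [ 0.55645278 -0.01242093  0.10577075]
side padL [0.53449557 0.07582394 0.10633243] [0.53449057 0.07584425 0.10634688]
```

View pics/e1.png

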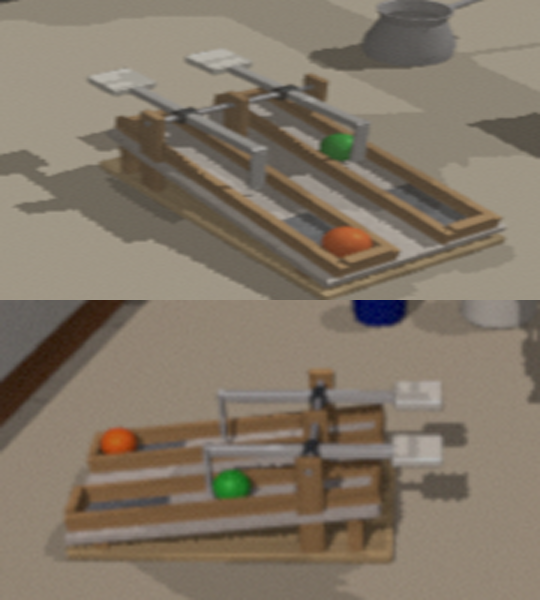

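View pics/e2.png

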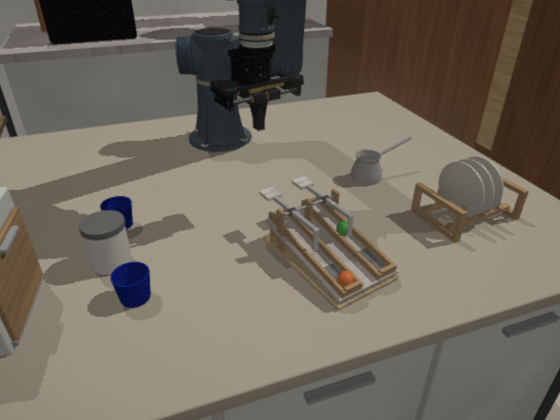

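The orange pod is at the front lip (346,279) and its gate has dropped shut. The green pod is unmoved at (343,228). The cups, canister and cezve are where they were, and the hand is clear.

```bash
python3 -c "
from rig import hand_in
print(hand_in())"
```

```text
the job is handed in; nothing more can be done
None
```

The job is done and handed in. I pressed the right lever's pad, over the orange pod's lane, onto its stop with the shut fingertips. I held it until the orange pod reached the front lip, then let go and moved the hand about 12 cm above the pads and back towards the base. It was handed in at about 7 s of the 32 s allowed, and the highest pressing force read was about 12 N.

**Last checks, from the scene and side cameras:**
- **Orange pod:** it rests at the front end of its lane.
- **Orange lane's lever:** its pad is back at z ≈ 0.106 m and the gate hangs shut.
- **Green pod and left lever:** they match the first pictures. One scene-camera reading of the left pad was about 2 mm lower than at the start. The side camera shows it unchanged, so I take that as depth noise.
- **Cups, canister and cezve:** they look unmoved. I judged this by eye only and did not measure it.

My first two move commands were refused as invalid because some row keys were missing. Nothing moved, and no other check failed.

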